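Refit the thermostat knob and check the griddle plate with a surface probe

ROBOT

A 6-joint arm with a two-finger parallel gripper is mounted at the origin on the work surface. World frame = base frame: x ahead of the robot, y to its left, z up, the work surface at z = 0. Lengths are in mm, angles in rad, forces in N, time in s.
With the tool pointing down it reaches from about 275 to 750 mm from the base axis. Payload 10.2 kg.
Tool frame: the origin (TCP) lies between the finger pads; the fingertips stand 11 mm ahead of it and the grasp point (between the pads) lies 8 mm behind it (ctrl.tip_extent is the distance from the TCP to the fingertips, in mm); z points along the fingers, y is the direction in which the jaws open and shut (so a half turn about z gives the same grasp; the last joint's range is limited). The gripper opens to 85 mm and grips with 20 to 120 N. Pads are 22 mm wide; open, the fingers measure 114 mm over their backs; the gripper's body (76 mm by 85 mm) begins 54 mm behind the grasp point. The pads swing forward as they close: fully open they stand 13 mm farther back than shut.
Start: joints at [0.961, 0.313, 1.498, -0, 1.331, -0.223], TCP at [198.057, 486.215, 242.294] pointing down, gripper open.
Joint ranges: [-2.94, 2.94], [-0.97, 2.17], [0.19, 2.56], [-1.23, 4.37], [0.02, 3.11], [-2.88, 2.88]. Speed limits (rad/s): [2.39, 2.39, 3.01, 3.14, 3.14, 3.14].

INTERFACE

Orientations are given as a unit quaternion [w, x, y, z].
In Python, from rig import ctrl gives the robot as it stands.
- The arm moves only by the tool apply_moves, never from a script. Its argument "commands" is a list of rows, each a list of 5 numbers: the finger opening in cm, from 0 to 8.54, then the shift along the tool's x, y, z in cm, then the turn about the tool's z in rad. In form: [[jaw, dx, dy, dz, roll], ...]. A call has 1 to 12 rows; each row shifts and turns the commanded pose from where the row before left it, along the tool's axes as they then stand; what a row does not reach is not made up. A row lasts 1/12 s, in which the tool goes at most 41.7 mm and 7.16 degrees, less where a joint would pass 70% of its speed; a pose out of reach is approached as far as the arm can. A call with a gripper value outside its range is refused whole. The fingers move at their own pace and stop on an object; "squeeze" is the grip in N (left out, the last holds). Time passes only in rows, so rows that do not move let the fingers close. It gives the time, the measured TCP pose, the force and the opening at its end, in the units of the state.
- ctrl.sense(): the state, without advancing time (a new reading comes with each control period).
- ctrl.capture(name): name is "scene" or "top" or "wrist"; returns the picture (420x560x3 uint8, red, green, blue); there is no depth.
- ctrl.camera_info(name): a dict with "fov_y" (degrees; the focal length in pixels is half the picture's height over the tangent of half this angle, whatever the lens; pixels are square), "cx", "cy" (the principal point, pixels), "dist_coeffs" ([k1, k2, p1, p2, k3] as OpenCV has them; the pictures are not rectified), "camera_from_world" (4x4, takes a point from world to camera coordinates). Camera axes: x right, y down, z forward; pixel columns grow to the right and rows downward; lengths in mm; the calibration is good to about 2 mm. A picture is of the moment at which its call begins: read the wrist's pose just before it. camera_info takes no time and is no camera call; for the wrist camera it gives the pose at the moment of the call.
- ctrl.finish_job(): hands the job in, once; it reports no verdict.
The state is a dict: "time_s": time; "joints": joint angles; "dq": joint speeds; "tau": joint torques, N m; "eef_pos": TCP position; "ee_rot": TCP orientation; "force": force on the tool from outside, world axes, zero at the start; "wrist_torque": the same for the moment, N m; "grip_width": opening from 0.0 (shut) to 1.0 (fully open).
Only numpy, scipy, OpenCV 4.12 (cv2) and the standard library are available. Lean on these libraries where they do the work, as an engineer would, in place of code of your own. Each camera call takes 0.05 s, during which the arm holds its last target.

TASK

The griddle's thermostat has just been adjusted with its knob off. Push the loose knob fully home onto the bare stem and let go of it; then take the surface thermometer out of its bracket and hold it upright on the engraved check ring straight behind that stem, the contact disc inside the ring and pressed down lightly so that its sprung tip is about half-way in, not bottomed. Finish while holding it there for the reading, without knocking anything else on the table out of place.

Things in the scene. Friction and masses are not known exactly. Their poses are not given: they have to be found in the camera images.
- griddle: cold two-zone tabletop griddle, fixed, 380 x 380 mm; origin: centre of its underside; x from front to back, y to its left, z up. Control deck along the front: flat, 75 mm deep, top 80 mm above the table. Behind it the dark plate, 280 x 350 mm, top 88 mm above the table, splash guards up to 125 mm. Zones side by side, 170 mm apart; one stem carries a knob, the other (left or right) is bare
- stem_top (a point): centre of the top of the bare thermostat stem, 98 mm above the table: upright round steel rod of 10 mm diameter, 18 mm tall above the deck, its top 3.5 mm tapering to 6 mm. Axes as the griddle's. Around it the deck is flat and free (a thin printed dial of 33 mm radius)
- fitted_knob_top (a point): centre of the top of the other zone's knob, which is fixed on its stem; size and look as the loose knob, 32 mm tall; leave it
- check_spot (a point): centre of the right check ring: a thin bright circle of 44 mm diameter with a dot in its middle, engraved in the plate 170 mm straight behind the bare stem (griddle's +x), on the plate's top surface, 88 mm above the table. The other zone has an identical ring, the wrong one
- knob_center (a point): the loose knob, black plastic with white pointer line, right way up on the table: 32 mm tall, body 42 mm across above a skirt 52 mm across and 8 mm high, 40 to 90 g. This point: on its axis, 16 mm above its underside. Bore in its underside 13 mm wide, 24 mm deep, slides freely on the stem. Home, the underside lies flat on the deck, this point 2 mm below the stem's top. Any rotation will do
- knob: the same loose knob; origin at the centre of its underside, z up along its axis
- bracket: fixed steel bench bracket that the surface thermometer hangs in: base 90 x 84 mm, two side cheeks, top shelf 50 x 84 mm with its upper face 90 mm above the table and a through hole of 18 mm diameter in its middle; origin at the centre of its underside
- probe_grip (a point): point on the axis of the surface thermometer, 142 mm above its tip, 40 mm below its top: grey handle 30 mm along its own x (display on the -x face), 24 mm along its own y, 108 mm tall, over a steel stem of 12 mm diameter (15 mm at its lower end). It stands upright, the handle's underside resting on the bracket's shelf. Pinch it across y; raise it straight up 80 mm or more to clear the bracket
- probe: the same surface thermometer, 182 mm long, 100 to 155 g; origin at its lower end, in the middle of the free contact disc; z up along its axis, axes as for probe_grip
- probe_tip (a point): centre of the flat underside of the thermometer's contact disc (16 mm diameter) at its lower end; 142 mm below probe_grip while not pressed. The disc is sprung: see plunger
- plunger (a joint): how far the sprung contact disc is pushed up into the stem, in m: 0 free, 0.010 bottomed. The spring starts at about 0.5 N and adds 0.3 N per mm (2 N half-way in, 3.5 N at the bottom)
- shaker: plain aluminium seasoning shaker, 66 mm across with a small side handle, 98 mm tall; origin at the centre of its underside; bystander, leave it where it stands
- screwdriver: screwdriver with black handle lying on the table, 200 mm long, 26 mm thick; origin under its middle, x axis towards its blade; bystander, leave it
- oil: amber oil bottle, 60 mm across, 110 mm tall; origin at the centre of its underside; bystander, leave it
- pan: empty steel insert pan, 170 x 105 x 65 mm; origin at the centre of its underside; bystander, leave it
- turner: steel turner (flat spatula) with black handle lying on the table, 280 mm long, 20 mm thick; origin under its middle, x axis towards its blade; bystander, leave it
- jar: clear spice jar with black lid, 54 mm across, 75 mm tall; origin at the centre of its underside; bystander, leave it

How it is judged (in metres and radians):
On the way:
1. the loose knob is fully home on the bare stem and let go (z of knob_center in the frame of stem_top between -0.006 and 0.001 m and horizontal distance between knob_center and stem_top below 0.004 m and angle between knob_center's own z axis and vertical below 0.08 rad and contact force between knob and the fingers below 0.05 N), for 0.3 s.
At the end, for the whole second after the job is handed in: Thermometer still gripped, upright within 7 degrees, disc centre within 14 mm of the ring's centre behind the once bare stem, sprung tip in by 1.5 to 8.5 mm, pressing with 0.5 to 6 N; knob released on that stem, within 3 mm of home, 4 mm of centred, 0.08 rad of upright; all through the last second (all of step 1 and horizontal distance between probe_tip and check_spot below 0.014 m and angle between probe_grip's own z axis and vertical below 0.12 rad and value of joint plunger between 0.0015 and 0.0085 m and contact force between probe and griddle between 0.5 and 6 N and contact force between probe and the fingers above 2 N); the arm keeps its last pose, push and grip.
It fails at once if another thing on the table is moved by more than 30 mm (distance of any of shaker, screwdriver, oil, pan, turner, jar from where it was at the start of the episode above 0.03 m).
It fails at once if the thermometer is pressed on the griddle with more than 15 N (contact force between probe and griddle above 15 N).
It also fails if it takes over 58 s, if anything falls off the work surface, if the arm or the gripper's body presses on something with over 40 N, if the wrist force passes 120 N, or if a joint passes its speed limit or range.

## Working session

There is one attempt and no reset: what is moved stays moved. The work goes in short steps, Python scripts to look and compute and a tool call to move; the robot and the scene stay as the last step left them, time stands still between calls to the robot, and variables do not carry over. Pictures are saved under pics/ and viewed, and the job is handed in when it is done.

Besides the shell and the picture viewer there is one more tool, called after ">>>" as name(argument=value, ...) on one line, values as JSON. apply_moves: Moves the arm, as the interface text tells. Its arguments: {"type":"object","properties":{"commands":{"type":"array"},"squeeze":{"type":"number"}},"required":["commands"]}

```bash
ls; mkdir -p pics; python3 - <<'E'
from rig import ctrl
import cv2
for n in ["scene","top","wrist"]:
    i=ctrl.camera_info(n)
    print(n,i)
    im=ctrl.capture(n); cv2.imwrite(f"pics/{n}0.png",im[:,:,::-1])
print(ctrl.sense())
E
```

```text
pics
scene {'fov_y': 53.828315645208924, 'cx': 276.7970452809079, 'cy': 206.10209329871734, 'dist_coeffs': array([-0.01964831,  0.        ,  0.        ,  0.        ,  0.        ]), 'camera_from_world': array([[ 3.37873397e-01,  9.40995945e-01,  1.91885348e-02,
        -1.71256673e+02],
       [ 6.78215598e-01, -2.29282590e-01, -6.98178413e-01,
        -2.45067180e+02],
       [-6.52583459e-01,  2.48909876e-01, -7.15666615e-01,
         1.55385083e+03],
       [ 0.00000000e+00,  0.00000000e+00,  0.00000000e+00,
         1.00000000e+00]])}
top {'fov_y': 42.88736000283936, 'cx': 276.9748412409809, 'cy': 213.79401701873678, 'dist_coeffs': array([0.02953461, 0.        , 0.        , 0.        , 0.        ]), 'camera_from_world': array([[-1.52819427e-02, -9.99874261e-01,  4.23383991e-03,
         2.49890708e+01],
       [-9.92448449e-01,  1.46527683e-02, -1.21784121e-01,
         4.77031532e+02],
       [ 1.21706771e-01, -6.06296581e-03, -9.92547582e-01,
         1.72052962e+03],
       [ 0.00000000e+00,  0.00000000e+00,  0.00000000e+00,
         1.00000000e+00]])}
wrist {'fov_y': 62.969999
[... 510 characters left out ...]
)}
{'time_s': 0.15, 'joints': array([ 9.60616045e-01,  3.13340237e-01,  1.49820494e+00, -3.92751591e-06,
        1.33099269e+00, -2.23396402e-01]), 'dq': array([ 2.59173920e-04, -2.79146475e-03, -2.61064421e-03,  8.01667032e-05,
       -9.42937191e-04, -1.50045039e-03]), 'tau': array([ 2.09328929e-03, -4.12365246e+01, -2.59796959e+01, -8.33139484e-05,
        3.17631086e-03, -8.13271498e-06]), 'eef_pos': array([197.95227766, 486.07751512, 241.8786254 ]), 'ee_rot': array([-1.89579755e-04,  1.92188221e-01,  9.81357969e-01, -4.32921737e-04]), 'force': array([-0.08944233,  0.09211091,  0.20423166]), 'wrist_torque': array([ 0.03208008, -0.02175092,  0.00982749]), 'grip_width': 1.0003895226412434}
```

View pics/scene0.png

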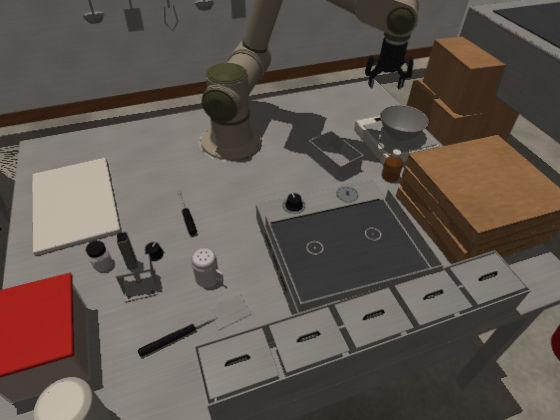

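View pics/top0.png

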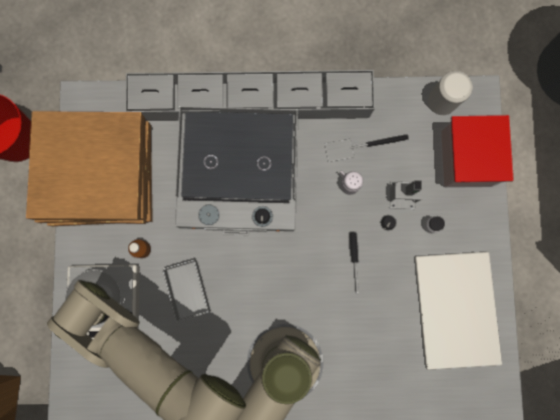

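View pics/wrist0.png

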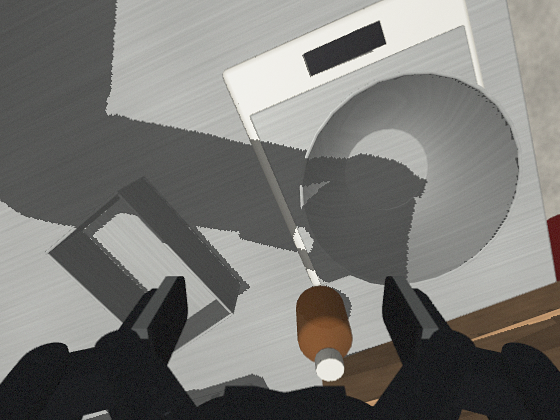

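The top view shows the bare stem near (208,214), the fitted knob at (262,215), the loose knob at (388,222), and the bracket with the thermometer at (405,190). I'll zoom in and measure.

```bash
cat > h.py <<'E'
import numpy as np, cv2
from rig import ctrl
def K(i):
    f=210/np.tan(np.radians(i["fov_y"])/2); return np.array([[f,0,i["cx"]],[0,f,i["cy"]],[0,0,1.]])
def ray(i,uv):
    p=cv2.undistortPoints(np.array([[uv]],float),K(i),i["dist_coeffs"])[0,0]
    T=i["camera_from_world"]; R=T[:3,:3]; t=T[:3,3]
    return -R.T@t, R.T@np.array([p[0],p[1],1.])
def onz(i,uv,z):
    o,d=ray(i,uv); return o+d*(z-o[2])/d[2]
def proj(i,P):
    T=i["camera_from_world"]; 
    return cv2.projectPoints(np.array(P,float).reshape(-1,1,3),cv2.Rodrigues(T[:3,:3])[0],T[:3,3],K(i),i["dist_coeffs"])[0][:,0]
def tri(rs):
    A=np.zeros((3,3));b=np.zeros(3)
    for o,d in rs:
        d=d/np.linalg.norm(d);M=np.eye(3)-np.outer(d,d);A+=M;b+=M@o
    P=np.linalg.solve(A,b); return P,[np.linalg.norm((np.eye(3)-np.outer(d,d)/(d@d))@(P-o)) for o,d in rs]
E
python3 - <<'E'
import cv2
t=cv2.imread("pics/top0.png");s=cv2.imread("pics/scene0.png")
cv2.imwrite("pics/t_g.png",cv2.resize(t[100:240,165:310],None,fx=5,fy=5,interpolation=cv2.INTER_CUBIC)[:600])
cv2.imwrite("pics/t_k.png",cv2.resize(t[160:245,335:455],None,fx=6,fy=6,interpolation=cv2.INTER_CUBIC))
cv2.imwrite("pics/s_k.png",cv2.resize(s[220:300,85:225],None,fx=5,fy=5,interpolation=cv2.INTER_CUBIC))
cv2.imwrite("pics/s_g.png",cv2.resize(s[170:270,255:415],None,fx=5,fy=5,interpolation=cv2.INTER_CUBIC))
E
```

```text
(no output)
```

View pics/t_g.png

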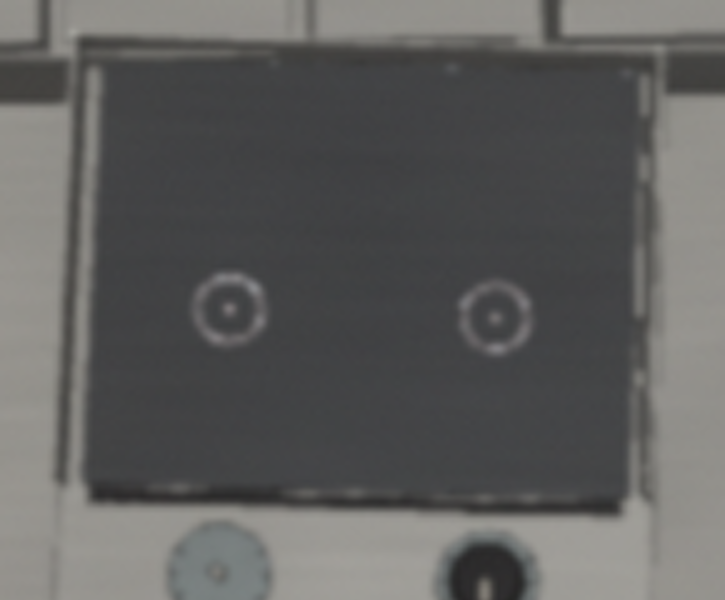

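View pics/t_k.png

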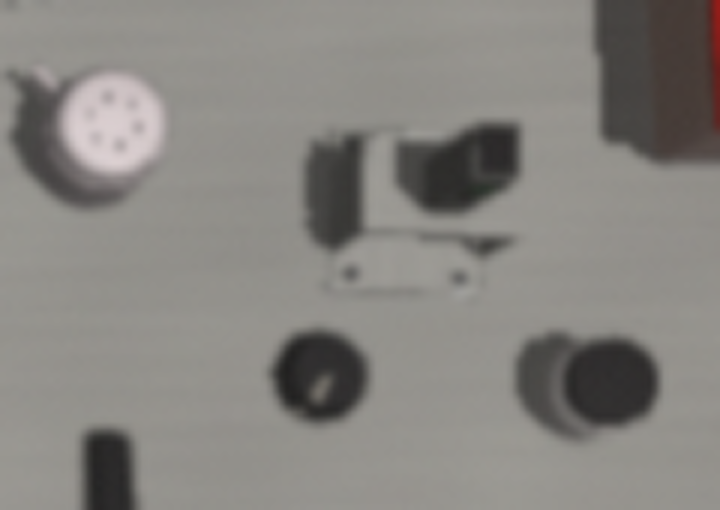

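View pics/s_k.png

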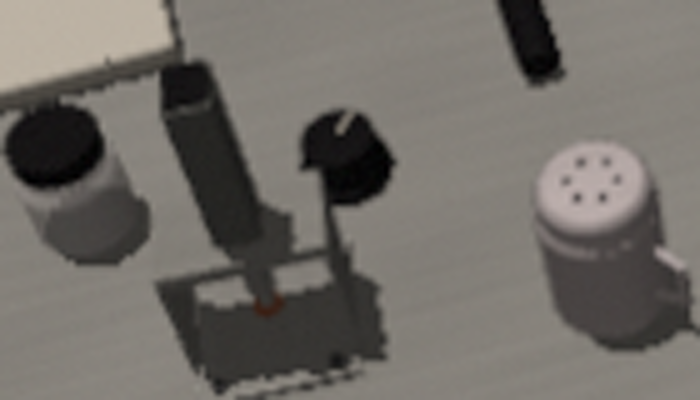

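View pics/s_g.png

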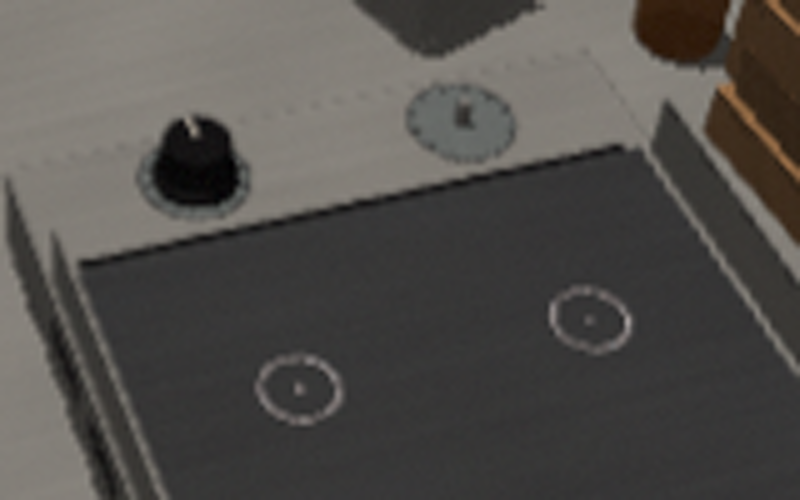

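```bash
python3 - <<'E'
from h import *
np.set_printoptions(precision=1,suppress=True)
T=ctrl.camera_info("top");S=ctrl.camera_info("scene")
t=cv2.imread("pics/top0.png");s=cv2.imread("pics/scene0.png")
def c(x,y,k,u0,v0): return np.array([(x+.5)/k-.5+u0,(y+.5)/k-.5+v0])
tg=lambda x,y:c(x,y,5,165,100); tk=lambda x,y:c(x,y,6,335,160)
sk=lambda x,y:c(x,y,5,85,220); sg=lambda x,y:c(x,y,5,255,170)
P=lambda n,i,uv,z:print(n,onz(i,uv,z))
P("ringL top",T,tg(230,309),88);P("ringL sc",S,sg(590,320),88)
P("ringR top",T,tg(496,317),88);P("ringR sc",S,sg(299,388),88)
P("dialL top",T,tg(219,572),80);P("dialL sc",S,sg(461,122),80)
P("stem top",T,tg(218,573),98);P("stemtop sc",S,sg(464,102),98)
P("fit sc",S,sg(198,122),112)
# dark fitted knob, loose knob
for nm,im,i,(u0,u1,v0,v1) in [("fit",t,T,(248,278,200,232)),("loose",t,T,(375,402,210,235))]:
    m=(im[v0:v1,u0:u1].max(2)<75).astype(np.uint8)
    n,l,st,ce=cv2.connectedComponentsWithStats(m)
    for k in range(1,n):
        if st[k,4]>30: print(nm,st[k],ce[k]+[u0,v0],[onz(i,ce[k]+[u0,v0],z) for z in (16,24,96,104)])
P("loose sk top rim",S,sk(343,138),32)
P("loose top",T,tk(321,374),20)
P("probe top tk",T,tk(496,152),198)
P("probe top sk",S,sk(188,86),198)
for a in [(163,98),(186,62),(212,72),(190,112)]: P("pc",S,sk(*a),198)
P("brk shelf hole?",T,tk(430,180),90)
for a in [(362,135),(362,233),(518,237)]: P("shelf",T,tk(*a),90)
for a in [(325,290),(480,292)]: P("base",T,tk(*a),0)
E
```

```text
ringL top [641.9 227.7  88. ]
ringL sc [640.2 228.8  88. ]
ringR top [634.4  57.8  88. ]
ringR sc [632.   58.9  88. ]
dialL top [473.7 235.7  80. ]
dialL sc [469.7 236.4  80. ]
stem top [470.8 234.1  98. ]
stemtop sc [470.8 235.1  98. ]
fit sc [449.3  72.  112. ]
fit [ 0  0 30  2 55] [262.3 200.5] [array([523.8,  65.6,  16. ]), array([522.6,  65.4,  24. ]), array([511.9,  63.9,  96. ]), array([510.8,  63.7, 104. ])]
fit [  7   9  15  15 170] [262.  215.7] [array([473.3,  67.3,  16. ]), array([472.4,  67.1,  24. ]), array([463.8,  65.5,  96. ]), array([462.8,  65.3, 104. ])]
loose [  6   6  15  14 153] [387.8 222.1] [array([ 445.9, -346.3,   16. ]), array([ 445.1, -344.6,   24. ]), array([ 437.6, -329.1,   96. ]), array([ 436.8, -327.4,  104. ])]
loose sk top rim [ 446.6 -345.9   32. ]
loose top [ 446.2 -346.5   20. ]
probe top tk [ 536.9 -399.2  198. ]
probe top sk [ 536.2 -398.2  198. ]
pc [ 540.  -409.8  198. ]
pc [ 520.8 -397.7  198. ]
pc [ 531.1 -386.7  198. ]
pc [ 552.6 -398.8  198. ]
brk shelf hole? [ 541.2 -393.1   90. ]
shelf [ 565.9 -358.3   90. ]
shelf [ 513.4 -356.1   90. ]
shelf [ 510.1 -438.1   90. ]
base [ 495.1 -354.9    0. ]
base [ 492.8 -440.7    0. ]
```

The bare stem is the left one. The triangulated sizes are consistent: the rings are 170 mm apart, ring to stem is 170 mm, and the handle top is at 198 mm. Estimates are stem (471,235), ring (641,228), knob (446,-346) and probe (536,-399). I'll roll the jaws to 45° and travel.

>>> apply_moves(commands=[[8.5, 0, 0, -0.5, 0.1], [8.5, 0, 0, -0.5, 0.1], [8.5, 0, 0, -0.5, 0.1], [8.5, 0, 0, -0.5, 0.1], [8.5, -4, -0.8, 0, 0], [8.5, -4, -0.8, 0, 0], [8.5, -4, -0.8, 0, 0], [8.5, -4, -0.8, 0, 0], [8.5, -4, -0.8, 0, 0], [8.5, -4, -0.8, 0, 0], [8.5, -4, -0.8, 0, 0], [8.5, -4, -0.8, 0, 0]])

```text
time_s: 1.15
eef_pos: [379.2, 212.6, 262.3]
ee_rot: [0.0, 0.383, 0.924, 0.0]
force: [1.3, 1.0, 0.6]
grip_width: 0.994
```

```bash
cat >> h.py <<'E'
def frame():
    s=ctrl.sense(); w,x,y,z=s["ee_rot"]
    from scipy.spatial.transform import Rotation as Ro
    return s,Ro.from_quat([x,y,z,w]).as_matrix()
def go(target):
    s,R=frame(); d=np.array(target)-s["eef_pos"]
    print("t",s["time_s"],"eef",s["eef_pos"].round(1),"az_y",np.arctan2(R[1,1],R[0,1]).round(3),"tilt",np.degrees(np.arccos(-R[2,2])).round(2),"cm",(R.T@d/10).round(2),"F",s["force"].round(1),"w",s["grip_width"].round(3),"j",s["joints"].round(2))
E
python3 -c "
from h import *
go([440,-330,260]); print(ctrl.tip_extent)"
```

```text
Traceback (most recent call last):
  File "h.py", line 25, in go
    print("t",s["time_s"],"eef",s["eef_pos"].round(1),"az_y",np.arctan2(R[1,1],R[0,1]).round(3),"tilt",np.degrees(np.arccos(-R[2,2])).round(2),"cm",(R.T@d/10).round(2),"F",s["force"].round(1),"w",s["grip_width"].round(3),"j",s["joints"].round(2))
                                                                                                                                                                                                    ^^^^^^^^^^^^^^^^^^^^^
AttributeError: 'float' object has no attribute 'round'
```

>>> apply_moves(commands=[[8.5, -3, -2.5, 0, 0], [8.5, -3, -2.5, 0, 0], [8.5, -3, -2.5, 0, 0], [8.5, -3, -2.5, 0, 0], [8.5, -3, -2.5, 0, 0], [8.5, -3, -2.5, 0, 0], [8.5, -3, -2.5, 0, 0], [8.5, -3, -2.5, 0, 0], [8.5, -3, -2.5, 0, 0], [8.5, -3, -2.5, 0, 0], [8.5, -3, -2.5, 0, 0], [8.5, -3, -2.5, 0, 0]])

```text
time_s: 2.15
eef_pos: [420.1, -254.3, 262.1]
ee_rot: [-0.0, 0.384, 0.924, 0.0]
force: [1.4, 0.7, 0.3]
grip_width: 0.993
```

```bash
sed -i 's/s\["grip_width"\].round(3)/round(float(s["grip_width"]),3)/' h.py
cat >> h.py <<'E'
import pickle
def wrist(name):
    i=ctrl.camera_info("wrist"); im=ctrl.capture("wrist")
    cv2.imwrite(f"pics/{name}.png",im[:,:,::-1]); pickle.dump(i,open(f"pics/{name}.pkl","wb")); return i
E
python3 -c "
from h import *
go([440,-330,260]); print(ctrl.tip_extent)
i=wrist('w1'); T=i['camera_from_world']; print(-T[:3,:3].T@T[:3,3], T[2,:3]); print(proj(i,[[446,-346,20],[536,-399,198],[536,-399,90]]))
"
```

```text
t 2.15 eef [ 420.1 -254.3  262.1] az_y 0.784 tilt 0.02 cm [-6.77 -3.93  0.21] F [1.4 0.7 0.3] w 0.993 j [-0.78  0.22  1.56  0.    1.36 -1.57]
11.0
[ 362.12770358 -196.52823505  393.16627187] [ 0.22314588 -0.22447827 -0.94858601]
[[245.76952999 243.10353018]
 [259.76931314 451.43549664]
 [266.52504206 354.55268513]]
```

View pics/w1.png

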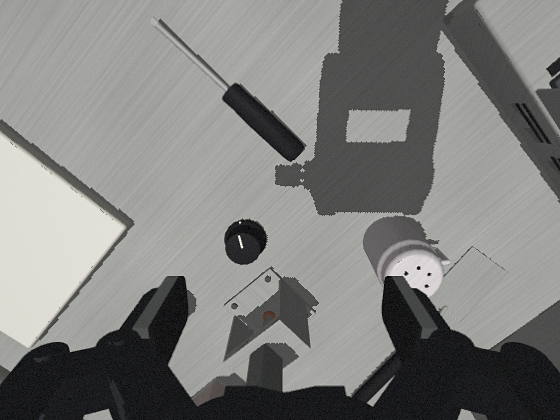

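Wrist view: the loose knob is at (246,240), and the bracket with the handle is below it at (265,360), partly hidden by the gripper. I'll measure the knob from this settled view.

```bash
python3 - <<'E'
from h import *
i=wrist('w2'); go([446,-346,100])
im=cv2.imread('pics/w2.png')
print(proj(i,[[446,-346,0],[446,-346,32],[446+18.4,-346+18.4,0]]).round(1))
u,v=proj(i,[[446,-346,16]])[0].astype(int)
c=im[v-45:v+45,u-60:u+60]; m=(c.max(2)<70).astype(np.uint8)
n,l,st,ce=cv2.connectedComponentsWithStats(m)
for k in range(1,n):
    if st[k,4]>200:
        uv=ce[k]+[u-60,v-45]; print(st[k],uv,onz(i,uv,12),onz(i,uv,16),onz(i,uv,20))
cv2.imwrite('pics/w2c.png',cv2.resize(c,None,fx=6,fy=6,interpolation=cv2.INTER_CUBIC)); print(u-60,v-45)
E
```

```text
t 2.25 eef [ 420.1 -256.6  261.4] az_y 0.779 tilt 0.06 cm [-8.19 -4.43 16.13] F [ 0.3  0.5 -0.2] w 0.995 j [-0.79  0.23  1.56 -0.    1.36 -1.57]
[[251.1 233.5]
 [248.5 244.2]
 [272.2 233.4]]
[  39   23   43   46 1430] [248.28881119 238.12587413] [ 445.11416601 -348.3509019    12.        ] [ 444.24527658 -346.808084     16.        ] [ 443.37638716 -345.2652661    20.        ]
189 193
```

View pics/w2c.png

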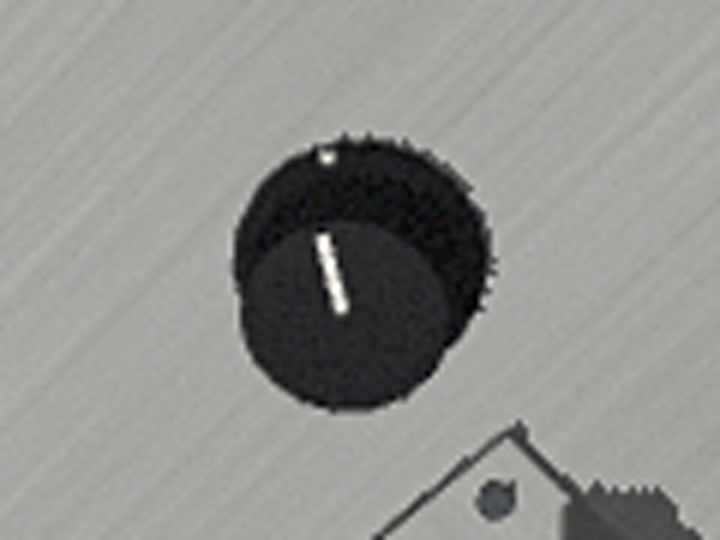

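>>> apply_moves(commands=[[8.5, -2.7, -1.5, 0, 0], [8.5, -2.7, -1.5, 0, 0], [8.5, -2.8, -1.6, 1, 0], [8.5, 0, 0, 4, 0], [8.5, 0, 0, 4, 0], [8.5, 0, 0, 4, 0], [8.5, 0, 0, 2, 0], [8.5, 0, 0, 0, 0], [8.5, 0, 0, 0, 0]])

```text
time_s: 3.0
eef_pos: [445.9, -342.4, 112.4]
ee_rot: [-0.0, 0.383, 0.924, 0.0]
force: [0.1, 0.0, 1.2]
grip_width: 0.996
```

```bash
python3 - <<'E'
from h import *
i=wrist('w3'); go([445.2,-348,20])
print(proj(i,[[445.2,-348,32],[445.2,-348,0]]).round(1))
E
```

```text
t 3.05 eef [ 446.4 -343.1  113.8] az_y 0.784 tilt 0.11 cm [-0.25 -0.43  9.38] F [0.  0.1 0.7] w 0.994 j [-0.86  0.52  1.54  0.    1.07 -1.65]
[[278.4 231.8]
 [279.1 215.9]]
```

View pics/w3.png

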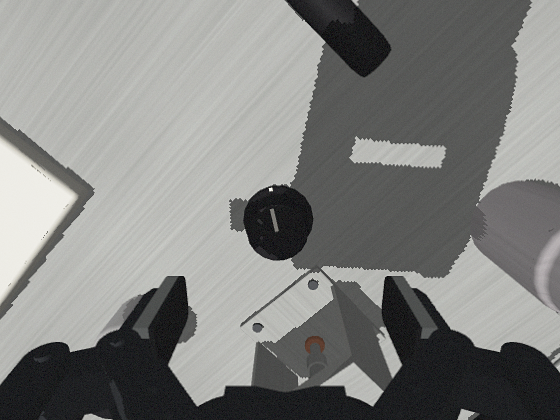

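```bash
python3 - <<'E'
import cv2
im=cv2.imread('pics/w3.png')[170:270,220:340]
cv2.imwrite('pics/w3c.png',cv2.convertScaleAbs(cv2.resize(im,None,fx=6,fy=6,interpolation=cv2.INTER_CUBIC),alpha=2))
E
```

```text
(no output)
```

View pics/w3c.png

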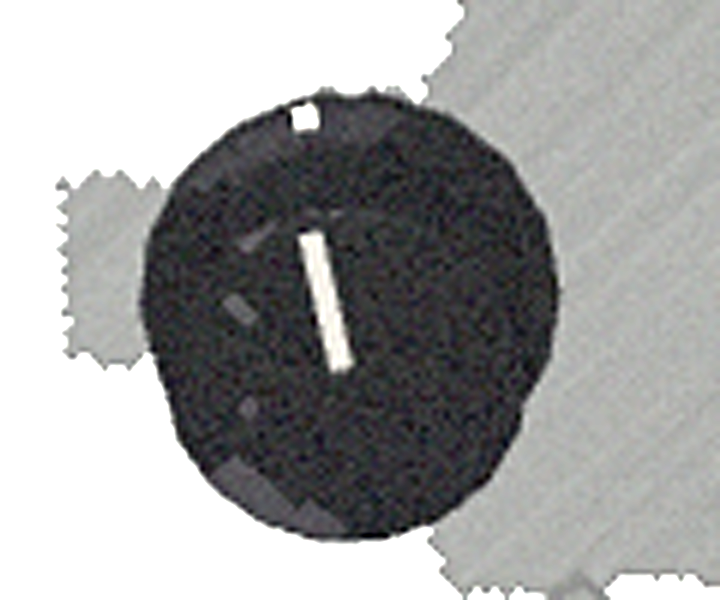

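>>> apply_moves(commands=[[8.5, -0.2, -0.4, 2, 0], [8.5, 0, 0, 3, 0], [8.5, 0, 0, 3, 0], [8.5, 0, 0, 0, 0], [8.5, 0, 0, 0, 0], [8.5, 0, 0, 0, 0]])

```text
time_s: 3.55
eef_pos: [445.5, -348.2, 35.1]
ee_rot: [0.002, 0.383, 0.924, -0.001]
force: [-0.3, 0.2, 0.2]
grip_width: 0.991
```

```bash
python3 - <<'E'
from h import *
go([445,-348.2,19])
E
```

```text
t 3.55 eef [ 445.5 -348.2   35.1] az_y 0.784 tilt 0.24 cm [ 0.04 -0.04  1.61] F [-0.3  0.2  0.2] w 0.991 j [-0.87  0.64  1.59 -0.    0.91 -1.65]
```

>>> apply_moves(commands=[[8.5, 0, 0, 1.5, 0], [8.5, 0, 0, 0, 0], [3.5, 0, 0, 0, 0], [3.5, 0, 0, 0, 0], [3.5, 0, 0, 0, 0], [3.5, 0, 0, 0, 0], [3.5, 0, 0, 0, 0], [3.5, 0, 0, 0, 0], [3.5, 0, 0, 0, 0]], squeeze=30)

```text
time_s: 4.3
eef_pos: [444.7, -347.5, 18.5]
ee_rot: [0.001, 0.383, 0.924, -0.0]
force: [-1.3, 0.9, 4.9]
grip_width: 0.475
```

```bash
python3 - <<'E'
from h import *
go([445,-348.2,19]); wrist('w4')
E
```

```text
t 4.3 eef [ 444.7 -347.5   18.5] az_y 0.784 tilt 0.08 cm [-0.07 -0.03 -0.05] F [-1.3  0.9  4.9] w 0.475 j [-0.87  0.67  1.6   0.    0.88 -1.65]
```

View pics/w4.png

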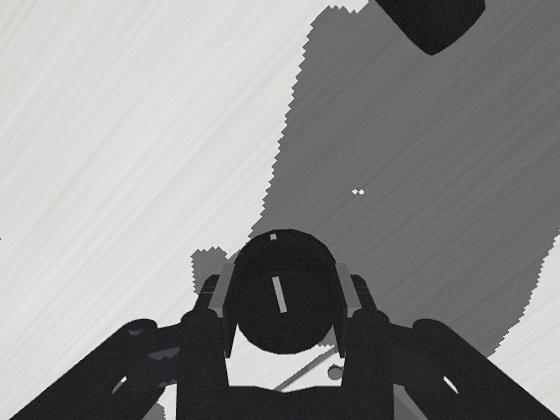

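>>> apply_moves(commands=[[3.5, 0, 0, -1, 0], [3.5, 0, 0, -3, 0], [3.5, 0, 0, -4, 0], [3.5, 0, 0, -4, 0], [3.5, 0, 0, -3, 0], [3.5, 0, 0, -3, 0], [3.5, 0, 0, 0, 0], [3.5, 0, 0, 0, 0], [3.5, 0, 0, 0, 0]])

```text
time_s: 5.1
eef_pos: [444.1, -346.7, 196.9]
ee_rot: [-0.0, 0.383, 0.924, 0.0]
force: [0.6, 0.8, -1.2]
grip_width: 0.482
```

```bash
python3 - <<'E'
from h import *
go([471,150,190]); i=wrist('w5')
s,R=frame(); p=s['eef_pos']
print(proj(i,[p+R@[0,0,18.5-32],p+R@[0,0,18.5-8],p+R@[0,0,18.5]]).round(1))
im=cv2.imread('pics/w5.png')[180:380,200:360]
cv2.imwrite('pics/w5c.png',cv2.convertScaleAbs(cv2.resize(im,None,fx=3,fy=3,interpolation=cv2.INTER_CUBIC),alpha=2.5))
E
```

```text
t 5.1 eef [ 444.1 -346.7  196.9] az_y 0.784 tilt 0.06 cm [33.27 36.98  0.73] F [ 0.6  0.8 -1.2] w 0.482 j [-0.87  0.43  1.45 -0.    1.26 -1.65]
[[285.3 310.4]
 [285.2 280. ]
 [285.2 271.7]]
```

View pics/w5c.png

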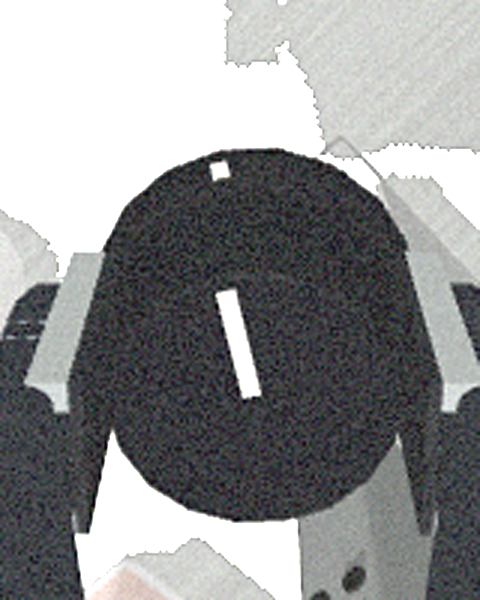

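View pics/w5.png

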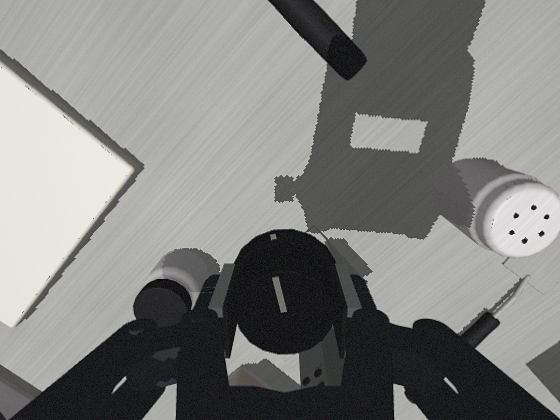

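Pick confirmed: the knob is centred in the hand at about (285,311), against a predicted (285.3,310.4). Next I'll carry it to a viewing pose short of the stem.

>>> apply_moves(commands=[[3.5, 1.3, 1.7, 0, 0], [3.5, 2.3, 3.1, 0, 0], [3.5, 2.3, 3.1, 0, 0], [3.5, 2.3, 3.1, 0, 0], [3.5, 2.3, 3.1, 0, 0], [3.5, 2.3, 3.1, 0, 0], [3.5, 2.3, 3.1, 0, 0], [3.5, 2.3, 3.1, 0, 0], [3.5, 2.3, 3.1, 0, 0], [3.5, 2.3, 3.1, 0, 0], [3.5, 2.3, 3.1, 0, 0], [3.5, 2.3, 3.1, 0, 0]])

```text
time_s: 6.15
eef_pos: [509.4, 96.0, 196.2]
ee_rot: [-0.001, 0.383, 0.924, -0.0]
force: [0.8, -0.8, -1.8]
grip_width: 0.478
```

>>> apply_moves(commands=[[3.5, 2.3, 3.1, 0, 0], [3.5, 2.3, 3.1, 0.5, 0], [3.5, 1.0, 1.2, 1, 0], [3.5, 0, 0, 0, 0], [3.5, 0, 0, 0, 0], [3.5, 0, 0, 0, 0]])

```text
time_s: 6.65
eef_pos: [522.7, 185.2, 181.9]
ee_rot: [-0.0, 0.384, 0.924, -0.0]
force: [0.6, 0.3, 0.2]
grip_width: 0.481
```

```bash
python3 - <<'E'
from h import *
go([471,235,150]); i=wrist('w6')
print(proj(i,[[471,235,98],[471,235,80],[641,228,88]]).round(1))
E
```

```text
t 6.65 eef [522.7 185.2 181.9] az_y 0.784 tilt 0.07 cm [ 7.18 -0.15  3.19] F [0.6 0.3 0.2] w 0.481 j [ 0.13  0.43  1.49 -0.    1.22 -0.65]
[[282.8 113.9]
 [282.9 112.6]
 [437.3 286.6]]
```

View pics/w6.png

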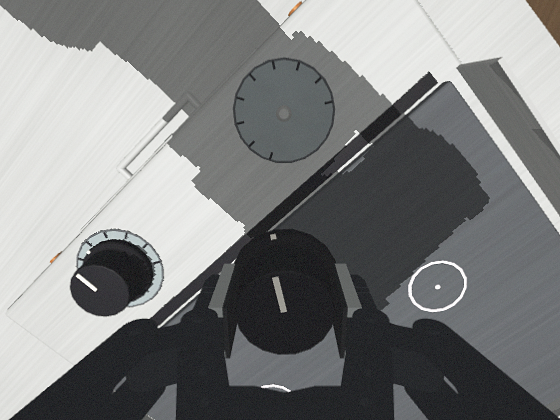

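```bash
python3 - <<'E'
from h import *
i=pickle.load(open('pics/w6.pkl','rb'))
im=cv2.imread('pics/w6.png')
c=im[95:135,262:306]
cv2.imwrite('pics/w6c.png',cv2.convertScaleAbs(cv2.resize(c,None,fx=12,fy=12,interpolation=cv2.INTER_CUBIC),alpha=2.2,beta=-60))
c=im[50:170,225:345]
cv2.imwrite('pics/w6d.png',cv2.resize(c,None,fx=5,fy=5,interpolation=cv2.INTER_CUBIC))
E
```

```text
(no output)
```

View pics/w6c.png

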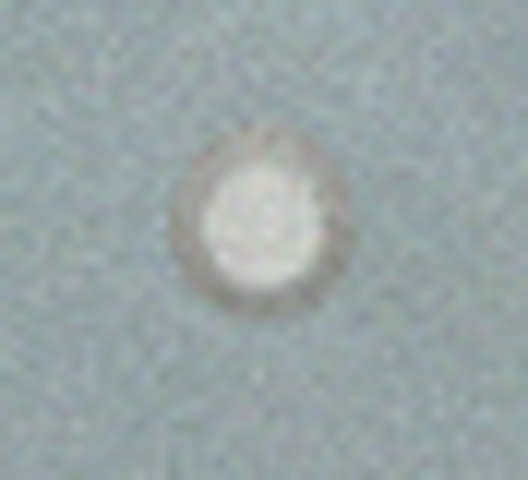

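View pics/w6d.png

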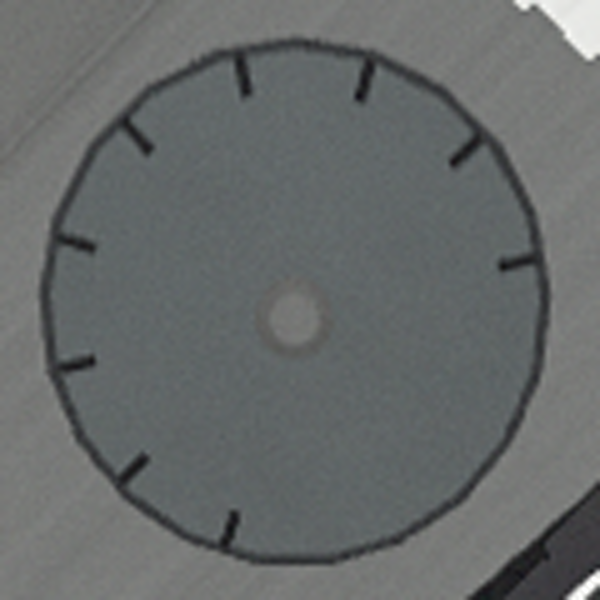

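>>> apply_moves(commands=[[3.5, 3.6, 0, 0, 0], [3.5, 3.6, -0.1, 1, 0], [3.5, 0, 0, 2, 0], [3.5, 0, 0, 2, 0], [3.5, 0, 0, 0, 0], [3.5, 0, 0, 0, 0], [3.5, 0, 0, 0, 0], [3.5, 0, 0, 0, 0]])

```text
time_s: 7.37
eef_pos: [472.3, 235.8, 133.6]
ee_rot: [0.001, 0.384, 0.923, 0.001]
force: [-0.5, -0.2, -1.1]
grip_width: 0.48
```

```bash
python3 - <<'E'
from h import *
go([471.1,235.5,98.5]);i=pickle.load(open('pics/w6.pkl','rb'));print(onz(i,(283.46,113.4),98))
E
```

```text
t 7.3667 eef [472.3 235.8 133.6] az_y 0.783 tilt 0.13 cm [ 0.06 -0.11  3.51] F [-0.5 -0.2 -1.1] w 0.48 j [ 0.24  0.43  1.63 -0.    1.08 -0.54]
[471.08373958 235.51599158  98.        ]
```

>>> apply_moves(commands=[[3.5, 0.05, -0.1, 1, 0], [3.5, 0, 0, 0.4, 0], [3.5, 0, 0, 0.4, 0], [3.5, 0, 0, 0.4, 0], [3.5, 0, 0, 0, 0], [3.5, 0, 0, 0, 0]])

```text
time_s: 7.87
eef_pos: [470.3, 235.9, 110.1]
ee_rot: [-0.0, 0.383, 0.924, -0.0]
force: [1.1, -0.0, -0.9]
grip_width: 0.479
```

```bash
python3 - <<'E'
from h import *
go([471.1,235.5,98.5])
E
```

```text
t 7.8667 eef [470.3 235.9 110.1] az_y 0.784 tilt 0.02 cm [-0.09  0.03  1.16] F [ 1.1 -0.  -0.9] w 0.479 j [ 0.24  0.46  1.66 -0.    1.02 -0.54]
```

The underside is below the stem top with no vertical force, so the stem has entered the bore.

>>> apply_moves(commands=[[3.5, 0, 0, 0.4, 0], [3.5, 0, 0, 0.4, 0], [3.5, 0, 0, 0.3, 0], [3.5, 0, 0, 0.1, 0], [3.5, 0, 0, 0, 0], [3.5, 0, 0, 0, 0]])

```text
time_s: 8.37
eef_pos: [470.2, 235.9, 98.5]
ee_rot: [-0.0, 0.383, 0.924, -0.0]
force: [-2.9, -0.3, 4.7]
grip_width: 0.479
```

```bash
python3 - <<'E'
from h import *
go([471.1,235.5,98.5])
E
```

```text
t 8.3667 eef [470.2 235.9  98.5] az_y 0.784 tilt 0.01 cm [-0.09  0.04  0.  ] F [-2.9 -0.3  4.7] w 0.479 j [ 0.24  0.47  1.67 -0.    1.   -0.54]
```

>>> apply_moves(commands=[[3.5, 0, 0, 0.1, 0], [3.5, 0, 0, 0, 0], [6, 0, 0, 0, 0], [8, 0, 0, 0, 0], [8, 0, 0, 0, 0], [8, 0, 0, 0, 0], [8, 0, 0, 0, 0]])

```text
time_s: 8.95
eef_pos: [470.3, 235.9, 97.1]
ee_rot: [-0.0, 0.383, 0.924, -0.0]
force: [-0.3, -0.1, -0.1]
grip_width: 0.933
```

```bash
python3 - <<'E'
from h import *
go([471.1,235.5,98.5]); wrist('w7')
E
```

```text
t 8.95 eef [470.3 235.9  97.1] az_y 0.784 tilt 0.01 cm [-0.08  0.03 -0.14] F [-0.3 -0.1 -0.1] w 0.933 j [ 0.24  0.48  1.67 -0.    0.99 -0.54]
```

View pics/w7.png

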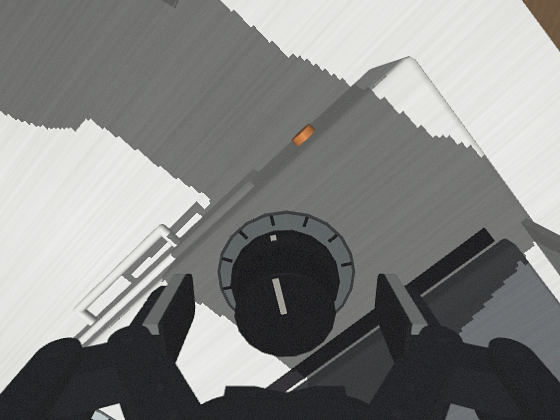

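The knob sits on the dial with the pads clear of it on both sides. I'll lift, roll the jaws to lie along world y, and recheck the knob from above.

>>> apply_moves(commands=[[8, 0, 0, -2, 0], [8, 0, 0, -3, 0], [8, 0, 0, -4, 0], [8, 0, 0, -4, 0.115], [8, 0, 0, -2, 0.115], [8, 0, 0, 0, 0.115], [8, 0, 0, 0, 0.115], [8, 0, 0, 0, 0.115], [8, 0, 0, 0, 0.115], [8, 0, 0, 0, 0.115], [8, 0, 0, 0, 0.115], [8, 0, 0, 0, 0.115]])

```text
time_s: 10.0
eef_pos: [470.3, 235.9, 247.2]
ee_rot: [-0.0, 0.792, 0.611, -0.0]
force: [-0.8, 0.1, 0.3]
grip_width: 0.937
```

>>> apply_moves(commands=[[8, 0, 0, 0, 0.12], [8, 0, 0, 0, 0.12], [8, 0, 0, 0, 0.12], [8, 0, 0, 0, 0.12], [8, 0, 0, 0, 0.12], [8, 0, 0, 0, 0.12], [8, 0, 0, 0, 0.12], [8, 0, 0, 0, 0.12], [8, 0, 0, 0, 0.12], [8, 0, 0, 0, 0.12], [8, 0, 0, 0, 0.12], [8, 0, 0, 0, 0]])

```text
time_s: 11.0
eef_pos: [470.3, 235.9, 247.2]
ee_rot: [0.0, 1.0, -0.002, -0.0]
force: [-0.8, -0.4, 0.7]
grip_width: 0.939
```

```bash
python3 - <<'E'
from h import *
go([450,-390,260]); i=wrist('w8')
print(proj(i,[[471,235.5,112],[641,228,88]]).round(1))
s=ctrl.capture('scene'); cv2.imwrite('pics/s2c.png',cv2.resize(s[170:270,255:415,::-1],None,fx=5,fy=5,interpolation=cv2.INTER_CUBIC))
E
```

```text
t 11.0 eef [470.3 235.9 247.2] az_y -1.575 tilt 0.01 cm [-1.75 62.6  -1.28] F [-0.8 -0.4  0.7] w 0.939 j [0.24 0.31 1.49 0.   1.34 1.82]
[[285.  200.4]
 [294.3 -33.6]]
```

View pics/s2c.png

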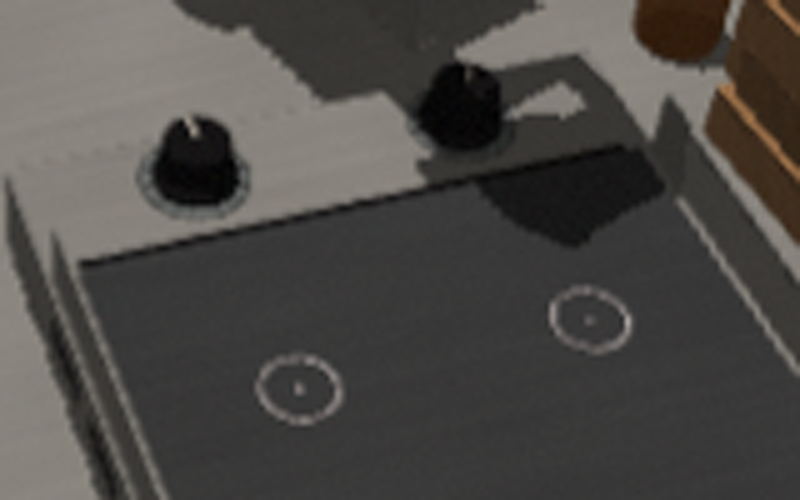

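View pics/w8.png

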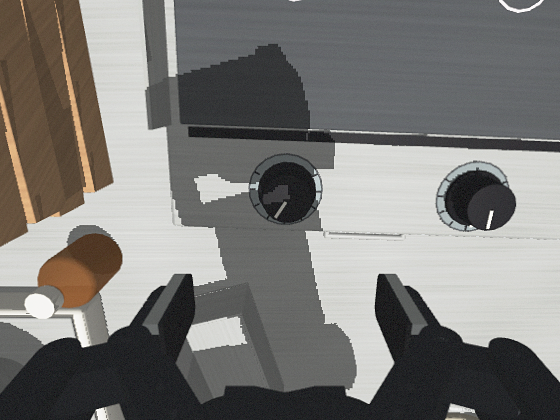

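The knob is home: in the scene view it sits at the same height over its dial as the fitted one. Tool axes are now aligned with the world (x=+X, y=-Y), so I'll travel to a viewpoint in front of the thermometer.

>>> apply_moves(commands=[[8.5, 0, 2.5, -0.5, 0], [8.5, 0, 4, -0.5, 0], [8.5, 0, 4, 0, 0], [8.5, 0, 4, 0, 0], [8.5, 0, 4, 0, 0], [8.5, 0, 4, 0, 0], [8.5, 0, 4, 0, 0], [8.5, 0, 4, 0, 0], [8.5, 0, 4, 0, 0], [8.5, 0, 4, 0, 0], [8.5, 0, 4, 0, 0], [8.5, 0, 4, 0, 0]])

```text
time_s: 12.1
eef_pos: [469.8, -231.2, 257.4]
ee_rot: [0.0, 1.0, 0.002, 0.0]
force: [1.3, 0.6, 0.3]
grip_width: 0.996
```

>>> apply_moves(commands=[[8.5, -0.5, 4, 0, 0], [8.5, -0.5, 4, 0, 0], [8.5, -0.5, 4, 0, 0], [8.5, -0.5, 3.5, 0, 0], [8.5, 0, 0, 0, 0], [8.5, 0, 0, 0, 0], [8.5, 0, 0, 0, 0]])

```text
time_s: 12.68
eef_pos: [450.2, -383.7, 257.1]
ee_rot: [-0.0, 1.0, 0.001, -0.0]
force: [-0.1, 0.8, -0.0]
grip_width: 1.0
```

```bash
python3 - <<'E'
from h import *
go([536.5,-399,250]); i=wrist('w9')
print(proj(i,[[536.5,-399,198],[536.5,-399,90]]).round(1))
E
```

```text
t 12.6833 eef [ 450.2 -383.7  257.1] az_y -1.569 tilt 0.03 cm [8.62 1.55 0.71] F [-0.1  0.8 -0. ] w 1.0 j [-0.9   0.45  1.26  0.    1.43  0.67]
[[314.5  85.5]
 [303.6  89.5]]
```

View pics/w9.png

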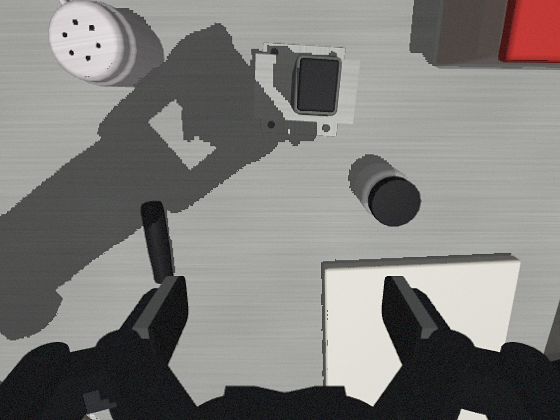

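```bash
python3 - <<'E'
import cv2
im=cv2.imread('pics/w9.png')[30:150,240:380]
cv2.imwrite('pics/w9c.png',cv2.convertScaleAbs(cv2.resize(im,None,fx=5,fy=5,interpolation=cv2.INTER_CUBIC),alpha=1.8))
E
```

```text
(no output)
```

View pics/w9c.png

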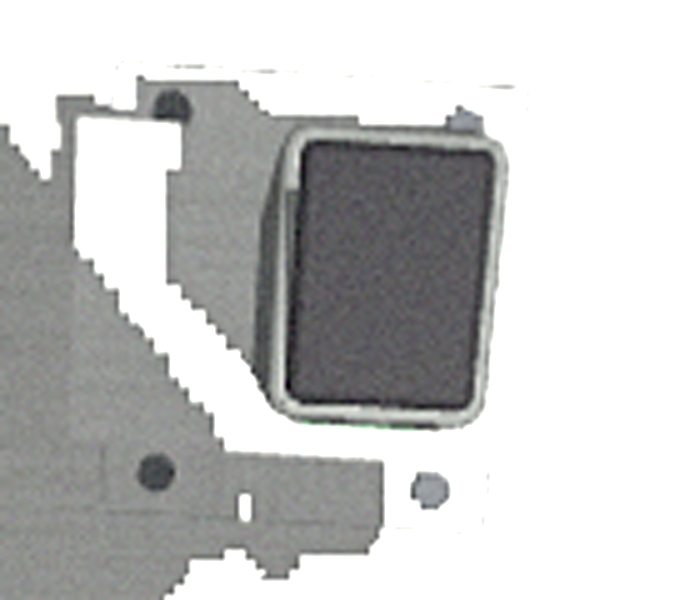

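```bash
python3 - <<'E'
from h import *
i=pickle.load(open('pics/w9.pkl','rb'))
P=[onz(i,((x+.5)/5-.5+240,(y+.5)/5-.5+30),198) for x,y in [(290,128),(507,138),(487,428),(268,410)]]
P=np.array(P);print(P.round(1)); print("c",P.mean(0))
a=(P[0]+P[1]-P[2]-P[3])/2; b=(P[0]+P[3]-P[1]-P[2])/2
print(np.linalg.norm(a),np.arctan2(a[1],a[0]),np.linalg.norm(b),np.arctan2(b[1],b[0])-np.pi/2)
E
```

```text
[[ 551.  -390.   198. ]
 [ 550.2 -412.1  198. ]
 [ 521.5 -411.5  198. ]
 [ 523.3 -388.   198. ]]
c [ 536.50933031 -400.40389876  198.        ]
28.20250520591403 -0.046839221825954784 22.857411150735047 -0.05858400270438935
```

The handle top's centre is (536.5,-400.2) and it measures 28×23 mm, as expected. Its yaw is about -0.05 rad.

>>> apply_moves(commands=[[8.5, 2.9, 0.6, 0, 0], [8.5, 2.9, 0.5, 0, 0], [8.5, 2.8, 0.5, 0, 0.05], [8.5, 0, 0, 0, 0], [8.5, 0, 0, 0, 0], [8.5, 0, 0, 1, 0], [8.5, 0, 0, 1, 0], [8.5, 0, 0, 0, 0], [8.5, 0, 0, 0, 0], [8.5, 0, 0, 0, 0]])

```text
time_s: 13.57
eef_pos: [535.8, -400.2, 237.7]
ee_rot: [0.0, 1.0, -0.025, 0.0]
force: [0.3, 0.0, 0.8]
grip_width: 0.997
```

```bash
python3 - <<'E'
from h import *
go([536.5,-400.2,150]); i=wrist('w10')
print(proj(i,[[536.5,-400.2,198],[536.5,-400.2,90]]).round(1))
E
```

```text
t 13.5667 eef [ 535.8 -400.2  237.7] az_y -1.621 tilt 0.02 cm [ 0.07 -0.01  8.77] F [0.3 0.  0.8] w 0.997 j [-0.82  0.65  1.   -0.    1.49  0.8 ]
[[284.6 250.9]
 [284.5 196.3]]
```

View pics/w10.png

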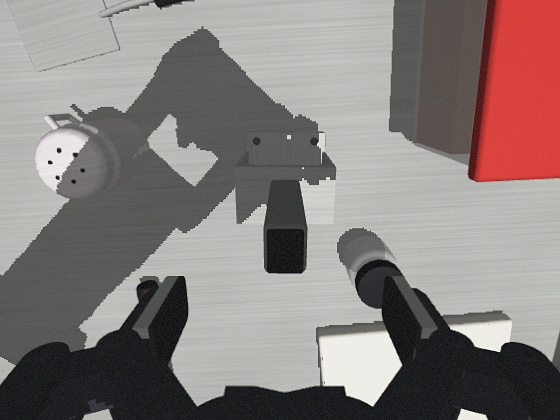

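Handle top is at (285,250), against a predicted (284.6,250.9), and it's square to the jaws. Descend and grip.

>>> apply_moves(commands=[[8.5, 0.05, 0, 2.5, 0], [8.5, 0, 0, 3, 0], [8.5, 0, 0, 2.2, 0], [8.5, 0, 0, 1, 0], [8.5, 0, 0, 0, 0], [8.5, 0, 0, 0, 0], [1.5, 0, 0, 0, 0], [1.5, 0, 0, 0, 0], [1.5, 0, 0, 0, 0], [1.5, 0, 0, 0, 0], [1.5, 0, 0, 0, 0], [1.5, 0, 0, 0, 0]], squeeze=50)

```text
time_s: 14.62
eef_pos: [536.8, -400.3, 150.8]
ee_rot: [0.0, 1.0, -0.025, 0.0]
force: [0.0, 0.1, 3.1]
grip_width: 0.274
```

>>> apply_moves(commands=[[1.5, 0, 0, 0, 0], [1.5, 0, 0, 0, 0], [1.5, 0, 0, 0, 0]])

```text
time_s: 14.87
eef_pos: [536.8, -400.3, 150.8]
ee_rot: [0.0, 1.0, -0.025, 0.0]
force: [0.2, -1.1, 4.7]
grip_width: 0.28
```

```bash
python3 - <<'E'
from h import *
go([536.5,-400.2,150]); i=wrist('w11')
E
```

```text
t 14.8667 eef [ 536.8 -400.3  150.8] az_y -1.621 tilt 0.05 cm [-0.03 -0.01  0.08] F [ 0.2 -1.1  4.7] w 0.28 j [-0.82  0.71  1.12  0.    1.31  0.81]
```

View pics/w11.png

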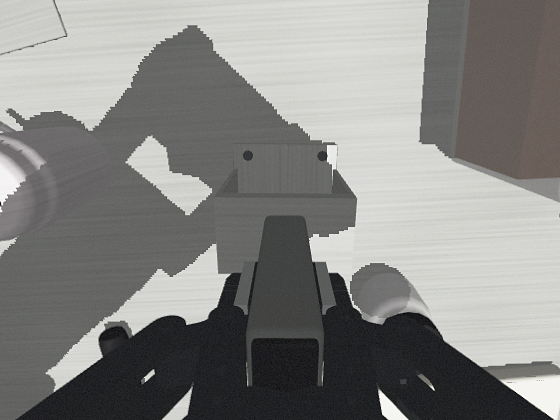

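>>> apply_moves(commands=[[1.5, 0, 0, -0.5, 0], [1.5, 0, 0, -1.5, 0], [1.5, 0, 0, -2.5, 0], [1.5, 0, 0, -3, 0], [1.5, 0, 0, -3, 0], [1.5, 0, 0, -2, 0], [1.5, 0, 0, -1.5, 0], [1.5, 0, 0, 0, 0], [1.5, 0, 0, 0, 0]])

```text
time_s: 15.67
eef_pos: [536.6, -400.1, 289.7]
ee_rot: [-0.0, 1.0, -0.025, -0.0]
force: [0.1, -0.2, -2.2]
grip_width: 0.274
```

```bash
python3 - <<'E'
from h import *
go([600,150,290]); i=wrist('w12')
s=ctrl.capture('scene'); cv2.imwrite('pics/s3c.png',cv2.resize(s[170:310,65:225,::-1],None,fx=4,fy=4,interpolation=cv2.INTER_CUBIC))
E
```

```text
t 15.6667 eef [ 536.6 -400.1  289.7] az_y -1.621 tilt 0.03 cm [ 3.570e+00 -5.526e+01 -1.000e-02] F [ 0.1 -0.2 -2.2] w 0.274 j [-0.82  0.64  0.89  0.    1.62  0.81]
```

View pics/w12.png

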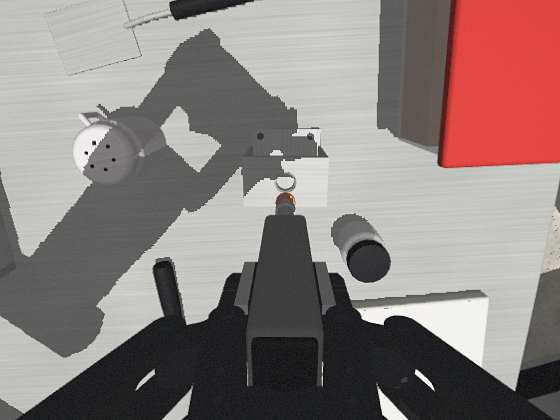

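View pics/s3c.png

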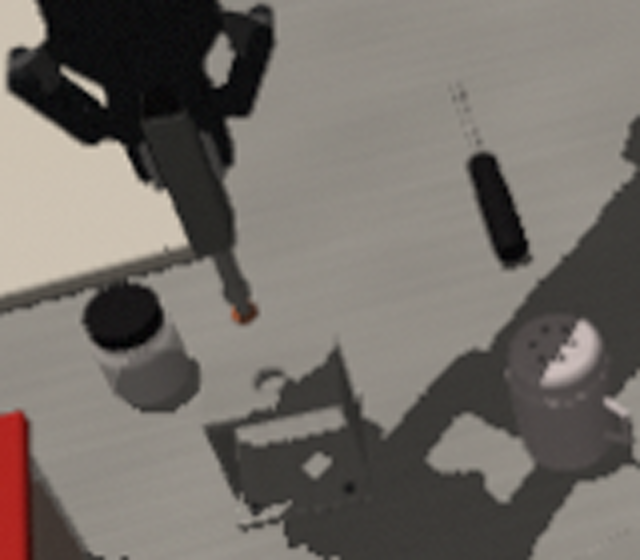

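The thermometer is out of the bracket and upright, with its tip at (285,200). Carry it to the griddle.

>>> apply_moves(commands=[[1.5, 0, -1.5, 0, 0], [1.5, 0, -3, 0, 0], [1.5, 0.3, -4, 0, 0], [1.5, 0.3, -4, 0, 0], [1.5, 0.4, -4, 0, 0], [1.5, 0.4, -4, 0, 0], [1.5, 0.4, -4, 0, 0], [1.5, 0.4, -4, 0, 0], [1.5, 0.4, -4, 0, 0], [1.5, 0.4, -4, 0, 0], [1.5, 0.4, -4, 0, 0], [1.5, 0.2, -4, 0, 0]])

```text
time_s: 16.77
eef_pos: [594.5, 44.5, 288.7]
ee_rot: [-0.0, 1.0, -0.025, -0.001]
force: [0.7, -0.4, -1.3]
grip_width: 0.276
```

>>> apply_moves(commands=[[1.5, 0, -4, 0, 0], [1.5, 0, -3.8, 0, 0], [1.5, 0, -3, 0, 0], [1.5, 0, 0, 0, 0], [1.5, 0, 0, 0, 0], [1.5, 0, 0, 0, 0]])

```text
time_s: 17.27
eef_pos: [600.1, 149.9, 289.1]
ee_rot: [0.0, 1.0, -0.025, -0.001]
force: [-0.9, 0.5, -1.5]
grip_width: 0.275
```

```bash
python3 - <<'E'
from h import *
go([641,228.3,240]); i=wrist('w13')
s,R=frame();print(proj(i,[[641,228.3,88],s['eef_pos']+R@[0,0,134.8]]).round(1))
E
```

```text
t 17.2667 eef [600.1 149.9 289.1] az_y -1.621 tilt 0.12 cm [ 3.7  -8.04  4.9 ] F [-0.9  0.5 -1.5] w 0.275 j [ 0.06  0.5   1.1  -0.    1.54  1.68]
[[200.7 144.2]
 [285.1 201.2]]
```

View pics/w13.png

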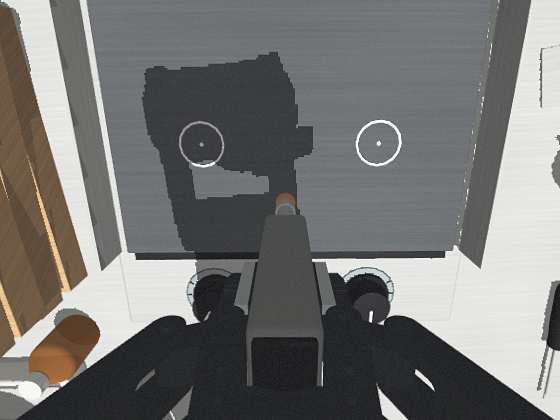

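The left ring's dot is at (201.5,144), against a predicted (200.7,144.2), and the tip is where expected. Go over the ring.

>>> apply_moves(commands=[[1.5, 1.2, -2.6, 0, 0], [1.5, 1.2, -2.7, 0, 0], [1.5, 1.2, -2.6, 0, 0], [1.5, 0.1, 0, 1, 0], [1.5, 0, 0, 2, 0], [1.5, 0, 0, 1.5, 0], [1.5, 0, 0, 0.5, 0], [1.5, 0, 0, 0, 0], [1.5, 0, 0, 0, 0], [1.5, 0, 0, 0, 0]])

```text
time_s: 18.15
eef_pos: [641.7, 226.9, 241.7]
ee_rot: [-0.0, 1.0, -0.025, 0.001]
force: [-0.1, -0.1, -2.0]
grip_width: 0.271
```

```bash
python3 - <<'E'
from h import *
go([641,228,217.8]); i=wrist('w14')
s,R=frame();print(proj(i,[[641,228,88],s['eef_pos']+R@[0,0,134.8]]).round(1))
s=ctrl.capture('scene'); cv2.imwrite('pics/s4c.png',cv2.resize(s[100:270,275:435,::-1],None,fx=3.5,fy=3.5,interpolation=cv2.INTER_CUBIC))
E
```

```text
t 18.15 eef [641.7 226.9 241.7] az_y -1.622 tilt 0.12 cm [-0.08 -0.11  2.39] F [-0.1 -0.1 -2. ] w 0.271 j [ 0.17  0.68  0.94 -0.    1.52  1.79]
[[283.4 196.2]
 [284.4 201.5]]
```

View pics/w14.png

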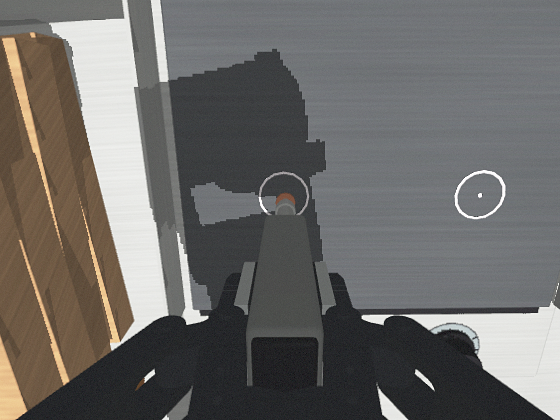

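View pics/s4c.png

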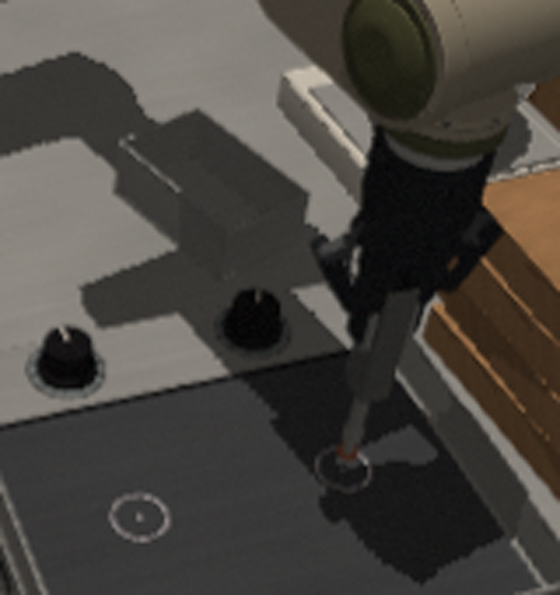

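>>> apply_moves(commands=[[1.5, -0.05, -0.1, 0.6, 0], [1.5, 0, 0, 0.6, 0], [1.5, 0, 0, 0.4, 0], [1.5, 0, 0, 0, 0], [1.5, 0, 0, 0, 0], [1.5, 0, 0, 0, 0], [1.5, 0, 0, 0, 0]])

```text
time_s: 18.83
eef_pos: [640.9, 228.4, 224.6]
ee_rot: [-0.0, 1.0, -0.025, 0.0]
force: [0.4, 0.3, -1.2]
grip_width: 0.273
```

```bash
python3 - <<'E'
from h import *
go([641,228,217.8]); i=wrist('w15')
for k in range(3): ctrl.capture("top"); print(ctrl.sense()['force'].round(2))
E
```

```text
t 18.8333 eef [640.9 228.4 224.6] az_y -1.621 tilt 0.03 cm [0.01 0.04 0.68] F [ 0.4  0.3 -1.2] w 0.273 j [ 0.17  0.68  0.97 -0.    1.49  1.79]
[-0.03 -1.53 -1.4 ]
[ 0.7   0.36 -1.34]
[ 0.06 -0.75 -1.72]
```

Free-air reading is about -1.4 N, with the tip roughly 2 mm above the plate. Lower in small steps.

>>> apply_moves(commands=[[1.5, 0, 0, 0.2, 0], [1.5, 0, 0, 0.2, 0], [1.5, 0, 0, 0, 0], [1.5, 0, 0, 0, 0], [1.5, 0, 0, 0, 0]])

```text
time_s: 19.45
eef_pos: [640.9, 228.4, 220.4]
ee_rot: [-0.0, 1.0, -0.025, 0.0]
force: [0.6, 0.9, -1.4]
grip_width: 0.273
```

```bash
python3 - <<'E'
from h import *
go([641,228,217.8])
for k in range(5): ctrl.capture("top"); print(ctrl.sense()['force'].round(2))
E
```

```text
t 19.45 eef [640.9 228.4 220.4] az_y -1.621 tilt 0.01 cm [0.01 0.04 0.26] F [ 0.6  0.9 -1.4] w 0.273 j [ 0.17  0.69  0.98 -0.    1.48  1.79]
[ 0.26  0.22 -0.29]
[ 0.52 -1.05  0.11]
[-0.22  1.57 -0.  ]
[ 0.13 -0.1  -0.79]
[-0.09  0.73  0.39]
```

Force rose by about 1.2 N, and a 2.4 mm press should give 1.2 N. Another 2.5 mm.

>>> apply_moves(commands=[[1.5, 0, 0, 0.15, 0], [1.5, 0, 0, 0.1, 0], [1.5, 0, 0, 0, 0], [1.5, 0, 0, 0, 0], [1.5, 0, 0, 0, 0], [1.5, 0, 0, 0, 0]])

```text
time_s: 20.2
eef_pos: [640.9, 228.4, 217.9]
ee_rot: [-0.0, 1.0, -0.025, 0.0]
force: [0.1, 0.4, 0.4]
grip_width: 0.275
```

```bash
python3 - <<'E'
from h import *
go([641,228,217.8])
f=[]
for k in range(8): ctrl.capture("top"); f.append(ctrl.sense()['force'])
print(np.mean(f,0),np.std(f,0))
go([641,228,217.8]); i=wrist('w16')
s=ctrl.capture('scene'); cv2.imwrite('pics/s5.png',s[:,:,::-1]); cv2.imwrite('pics/s5c.png',cv2.resize(s[140:270,275:435,::-1],None,fx=4.5,fy=4.5,interpolation=cv2.INTER_CUBIC))
E
```

```text
t 20.2 eef [640.9 228.4 217.9] az_y -1.621 tilt 0.01 cm [0.02 0.04 0.01] F [0.1 0.4 0.4] w 0.275 j [ 0.17  0.69  0.98 -0.    1.47  1.79]
[ 0.21077341 -0.09098689  0.23990839] [0.48396826 0.50656075 0.28261499]
t 20.6 eef [640.9 228.4 217.8] az_y -1.621 tilt 0.01 cm [0.02 0.04 0.  ] F [-0.5  0.2  0.3] w 0.274 j [ 0.17  0.69  0.98 -0.    1.47  1.79]
```

View pics/w16.png

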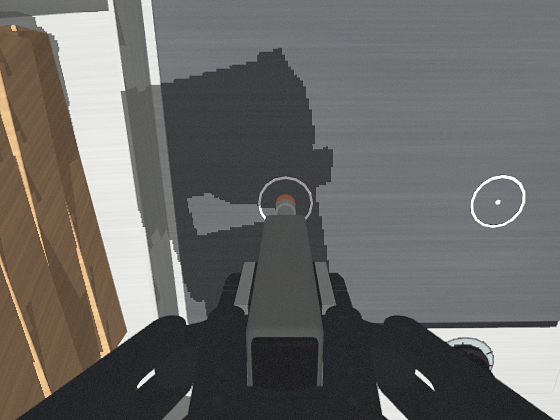

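View pics/s5c.png

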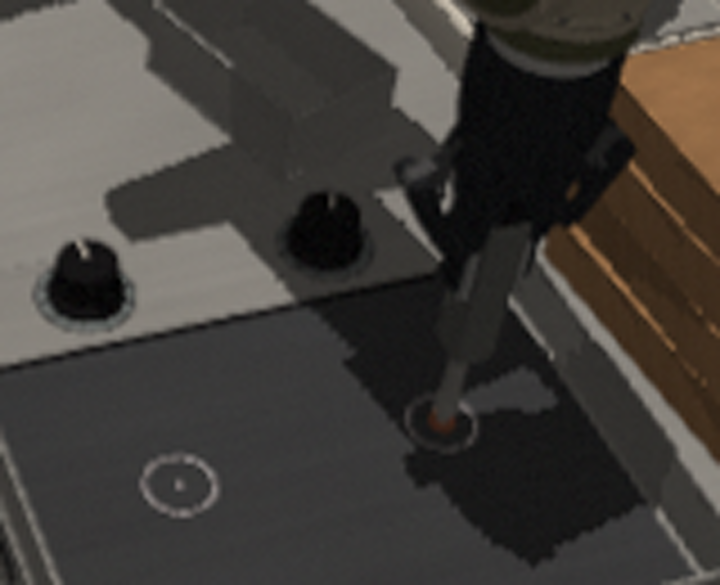

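View pics/s5.png

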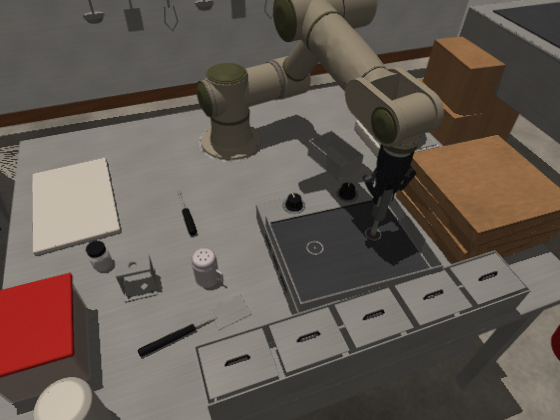

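The disc sits in the middle of the left ring in both views. The net force is about 1.7–2 N at a 5 mm press, so the tip is roughly half-way in. The bystanders look unmoved, so I'm handing it in.

```bash
python3 -c "
from h import *
print(ctrl.finish_job()); go([641,228,217.8])"
```

```text
the job is handed in; nothing more can be done
None
the job is handed in; nothing more can be done
```

The knob is home on the bare (left) stem and released. I handed the job in at about 20.7 s with the thermometer held upright on the check ring behind that stem.

- **Knob:** it went down with no vertical force until it met the deck at the expected height, about 4.7 N. After release, the scene view shows it at the same height over its dial as the fitted knob. I did not measure its final pose to the millimetre.
- **Thermometer:** the gripper was within about 0.5 mm of my measured ring centre and 0.01° from vertical. Both camera views show the disc in the middle of the ring.
- **Press:** by height the sprung tip is about 5 mm in. The net force is about 1.7 N against an expected 2 N, which would put it at about 4 mm. The difference is within the force noise, and both are well inside the limits.
- **Other objects:** none visible in the last scene picture looks out of place. The oil bottle and pan are largely hidden by the arm there, so I could not check those two at the end.

No check failed. The plunger and grip-force values cannot be read directly, and the hand-in gave no verdict.

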